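Find the thread hand of a cheese shredder's spindle cap, take the cap off and hold it

TASK

The shredding disc of the cheese shredder is due for washing, so take off the orange fluted cap that locks it onto the drive spindle. Whether this cap has a right-hand or a left-hand thread is not known: feel which way it loosens by trying it one way and then the other, turn it loose and lift it off. Finish while still holding the cap in the gripper, upright and still, some 10 cm above where it sat and touching nothing else; leave the disc lying in the machine and do not shift the other things on the table.

Things in the scene. Friction and masses are not known exactly. Their poses are not given: they have to be found in the camera images.
- cap_center (a point): orange fluted spindle cap, upright; the point is on its axis, halfway up, 152 mm above the table when screwed down. Round, 56 mm across, 52 mm high, with a 68 mm flange, 3 mm high, at its foot: grip at this point or a little higher to stay above the flange. About 90 g. z up; x along the white line on its top, from the axis outwards (the cap's turn); screwed down, its x is the shredder's x.
- spindle (a point): on the axis of the fixed drive spindle, level with the foot of the seated cap, 126 mm above the table; axes as shredder. Coarse thread under light spring pressure, 0.2 to 0.3 N m to turn; its hand varies and is not visible. Tightening stops within 5 degrees (then the round cap slips in the fingers); loosening frees the cap after 60 and stops at 90 degrees: turn 70 to 80, lift over 18 mm.
- shredder: white cheese shredder, fixed. Origin on the spindle axis at the table top; z up, y towards its motor housing, x towards its chute. Round work chamber 192 mm across about the axis, rim 130 mm high; motor housing 150 (x) by 178 mm (y), 190 mm high, its near face 98 mm from the axis; chute reaching 165 mm from the axis in +x, up to 110 mm high.
- disc_center (a point): steel shredding disc lying loose in the top of the work chamber round the spindle, 168 mm across, 4 mm thick with a 62 mm hole, its top 124 mm above the table; the point is at its centre. Only the cap's flange keeps it from lifting out.
- bowl_center (a point): bystander: shallow brown bowl, 132 mm across, 48 mm high, standing under the shredder's chute; the point is at its middle
- pusher_center (a point): bystander: white feed pusher, round, 42 to 52 mm across, 98 mm high, standing upright close to the shredder; the point is at its middle
- dish_center (a point): bystander: empty glass baking dish 280 x 185 mm, 62 mm high, on a 16 mm bamboo board; the point is at its middle
- feed_lid_center (a point): bystander: clear lid of the shredder, 194 mm across, 14 mm thick with a feed tube to 78 mm height, lying on the table; the point is at its middle
- slicing_disc_center (a point): bystander: spare steel slicing disc, 160 mm across, 4 mm thick with a 16 mm high white hub, lying flat; the point is at its middle
- cheese_center (a point): bystander: yellow block of cheese 105 x 60 x 48 mm on a 15 mm wooden board; the point is at its middle
- mill_center (a point): bystander: dark wooden pepper mill, 54 mm across, 165 mm high, standing upright; the point is at its middle
There are look-alikes about, which are no part of the job. Of the things shaped like the part that bears cap_center, the orange one is meant.

How it is judged:
On the way:
1. the cap has been turned loose: at least 52 degrees from its screwed-down position, still on the spindle (angle between the x axis of cap_center and the x axis of spindle, either way round above 0.9 rad and z of cap_center in the frame of spindle below 0.044 m and horizontal distance between cap_center and spindle below 0.008 m), for 0.1 s.
At the end, for the whole second after the job is handed in: The cap is held by the fingers (over 1 N), at least 60 mm above where it sat, upright to 0.3 rad, slower than 30 mm/s, free of shredder and disc; the shredding disc still lies in the machine, within 10 mm of the axis, lifted under 4 mm, tilted under 0.05 rad (z of cap_center in the frame of spindle above 0.086 m and angle between cap_center's own z axis and vertical below 0.3 rad and contact force between the fingers and cap above 1 N and contact force between cap and shredder below 0.2 N and contact force between cap and disc below 0.2 N and linear speed of cap below 0.03 m/s and horizontal distance between disc_center and spindle below 0.01 m and z of disc_center in the frame of spindle below 0 m and angle between disc_center's own z axis and vertical below 0.05 rad); the arm keeps its last pose, push and grip.
It fails at once if one of the other things on the table is shifted by more than 30 mm (distance of any of bowl_center, pusher_center, dish_center, feed_lid_center, slicing_disc_center, cheese_center, mill_center from where it was at the start of the episode above 0.03 m).
It also fails if it takes over 42 s, if anything falls off the work surface, if the arm or the gripper's body presses on something with over 40 N, if the wrist force passes 120 N, or if a joint passes its speed limit or range.

ROBOT

A 6-joint arm with a two-finger parallel gripper is mounted at the origin on the work surface. World frame = base frame: x ahead of the robot, y to its left, z up, the work surface at z = 0. Lengths are in m, angles in rad, forces in N, time in s.
With the tool pointing down it reaches from about 0.425 to 0.95 m from the base axis. Payload 14.7 kg.
Tool frame: the origin (TCP) lies at the very end of the fingers, on their centre line; the grasp point (between the pads) lies behind it (bot.grip_depth is the z of the grasp point in the tool frame, in m); z points along the fingers, y is the line along which they close (so a half turn about z gives the same grasp; the last joint's range is limited). The gripper opens to 85 mm and grips with 20 to 120 N. Pads are 22 mm wide; open, the fingers measure 114 mm over their backs; the gripper's body (76 mm by 85 mm) begins 54 mm behind the grasp point. The pads swing forward as they close: fully open they stand 13 mm farther back than shut.
Start: joints at [1.143, 0.48, 1.596, -0, 1.065, -0.047], TCP at [0.242, 0.603, 0.209] pointing down, gripper open.
Joint ranges: [-2.75, 2.75], [-0.82, 2.05], [0.23, 2.67], [-1.56, 4.7], [0.09, 2.69], [-2.92, 2.92]. Speed limits (rad/s): [1.89, 1.89, 2.39, 3.01, 3.01, 3.01].

INTERFACE

Orientations are given as a 3x3 rotation matrix whose columns are the frame's x, y, z axes.
In Python, from plant import bot, eyes, nets gives the robot as it stands. Calls block until the motion is done:
- bot.move_pose(position, orientation): joint-space move of the TCP to a pose.
- bot.line_to(position, velocity=0.15, rotation=None): straight line of the TCP; rotation=None keeps the orientation; velocity is the mean speed in m/s.
- bot.move_j(angles): joint-space move.
- bot.grip(opening, grip_force=None): finger opening in m; grip_force is the grip in N (None keeps the last); returns when the fingers have stopped.
- bot.wait(seconds).
- bot.ik(position, orientation): joint angles nearest the present ones, or None.
- eyes.capture(name): name is "side" or "top" or "wrist"; returns a dict with "pixels" (400x640x3 uint8, red, green, blue), "fx", "fy", "cx", "cy" (pixels), "dist" ([k1, k2, p1, p2, k3] as OpenCV has them; the pictures are not rectified), "R" (3x3) and "t" (3): a world point X has camera coordinates R X + t. Camera axes: x right, y down, z forward; pixel columns grow to the right and rows downward; lengths in m; the calibration is good to about 2 mm. A picture is of the moment at which its call begins. There is no depth.
A pose or a line that the arm cannot do raises bot.Unreachable and nothing moves.
- bot.close_job(): hands the job in; it is judged then, once.
Trained networks look in the newest picture that a camera, given by its name, has taken for a name from the list of things; names that differ only in an ending like _2 or _b are one class to them, and where a whole thing is asked for, a point or a joint stands for the part that bears it (a point fixed in the world has none). Each returns a list of dicts, best first, with "p" (0 to 1); they miss things now and then, are a little off and sometimes report something else, mostly with a low value. They report only what shows in the picture. A call takes as long as a camera call. They do not tell look-alikes from the thing itself.
- nets.look_for(thing, camera): "position" ([x, y, z] in m, in world coordinates, good to about 4 mm: the middle of the surface that is visible of it).
- nets.silhouettes(thing, camera): "region" (400x640 bool, what is visible of it).
Readings, each from a call of its own:
- bot.read_time(): time.
- bot.read_joint_pos(): joint angles.
- bot.read_qd(): joint speeds.
- bot.read_joint_efforts(): joint torques, N m.
- bot.read_eef_pos(): TCP position.
- bot.read_ee_rot(): TCP orientation.
- bot.read_force(): force on the tool from outside, world axes, zero at the start.
- bot.read_wrist_torque(): the same for the moment, N m.
- bot.read_width(): finger opening in m.
- bot.read_grip_force(): force on a finger pad.
Only numpy, scipy, OpenCV 4.12 (cv2) and the standard library are available. Lean on these libraries where they do the work, as an engineer would, in place of code of your own. Each camera call takes 0.05 s, during which the arm holds its last target. There are 200 camera calls.

## Working session

There is one attempt and no reset: what is moved stays moved. The work goes in short steps, each a Python script; the robot and the scene stay as the last script left them, time stands still between calls to the robot, and variables do not carry over. Pictures are saved under pics/ and viewed, at most 10 in all, crops included, and the job is handed in when it is done.

```bash
mkdir -p pics
python3 - <<'E'
from plant import bot,eyes,nets
import cv2,numpy as np
for c in("top","side"):
    d=eyes.capture(c); cv2.imwrite(f"pics/{c}0.png",d["pixels"][:,:,::-1])
    print(c,d["R"].round(3).tolist(),d["t"].round(3),d["fx"],d["cx"],d["cy"])
    for n in("cap_center","shredder","disc_center","pusher_center","mill_center","bowl_center"):
        print(n,[(np.round(r["position"],3).tolist(),round(r["p"],2)) for r in nets.look_for(n,c)])
print(bot.grip_depth,bot.read_time())
E
```

```text
top [[-0.03, -1.0, -0.0], [-0.994, 0.03, -0.102], [0.102, -0.003, -0.995]] [0.024 0.541 1.259] 453.4354925058267 317.2791108057433 194.33014199596744
cap_center [([0.348, 0.147, 0.051], 0.67), ([0.486, -0.006, 0.179], 0.63), ([0.646, 0.164, 0.052], 0.61)]
shredder [([0.508, 0.136, 0.188], 0.6)]
disc_center [([0.49, -0.011, 0.128], 0.62)]
pusher_center []
mill_center [([0.755, 0.239, 0.112], 0.66)]
bowl_center [([0.711, -0.039, 0.014], 0.84)]
side [[0.837, -0.547, 0.015], [-0.277, -0.447, -0.851], [0.472, 0.708, -0.526]] [-0.449  0.235  0.788] 385.0371295298375 319.7624099273065 201.80424249298756
cap_center [([0.345, 0.128, 0.035], 0.76), ([0.662, 0.177, 0.051], 0.6), ([0.479, -0.029, 0.16], 0.58)]
shredder [([0.454, 0.017, 0.114], 0.66)]
disc_center [([0.471, -0.03, 0.122], 0.9)]
pusher_center [([0.625, 0.066, 0.102], 0.46), ([0.753, 0.231, 0.079], 0.41)]
mill_center [([0.751, 0.23, 0.077], 0.87)]
bowl_center [([0.72, -0.024, 0.029], 0.91)]
-0.0187 0.7
```

View pics/top0.png

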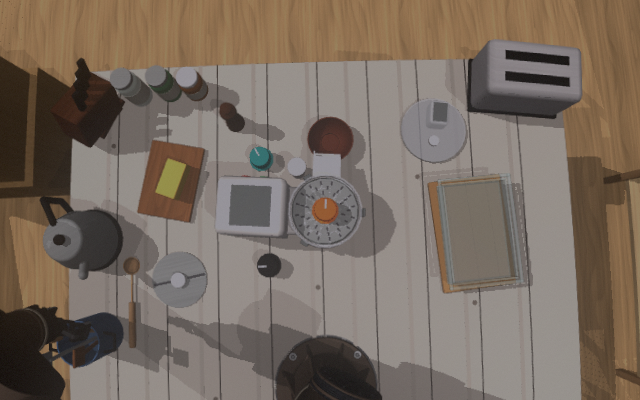

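View pics/side0.png

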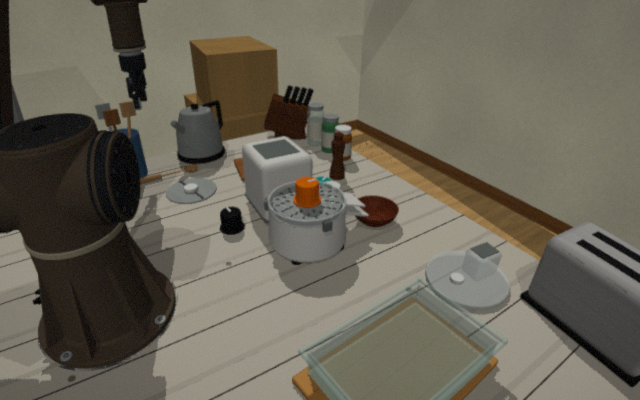

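The orange cap sits at top pixel (325,209), white line pointing up, i.e. about +x. The motor housing is to its left (+y) and the look-alikes are black (269,265) and teal (260,158). The nets' positions agree with this: cap at about (0.485, -0.012). I'll move above it and look with the wrist camera.

```bash
cat > h.py <<'E'
from plant import bot,eyes,nets
import cv2,numpy as np
def Rd(yaw): # tool down, tool y axis at angle yaw
    y=np.array([np.cos(yaw),np.sin(yaw),0]);z=np.array([0,0,-1.]);return np.c_[np.cross(y,z),y,z]
def orange(c,z,name=None):
    d=eyes.capture(c);p=d["pixels"]
    if name: cv2.imwrite(f"pics/{name}.png",p[:,:,::-1])
    h=cv2.cvtColor(p,cv2.COLOR_RGB2HSV); m=cv2.inRange(h,(5,190,110),(18,255,255))
    n,l,s,ce=cv2.connectedComponentsWithStats(m); i=1+s[1:,4].argmax()
    K=np.array([[d["fx"],0,d["cx"]],[0,d["fy"],d["cy"]],[0,0,1]])
    def ray(px):
        u=cv2.undistortPoints(np.array([[px]],float),K,np.array(d["dist"]))[0,0]
        r=d["R"].T@np.array([*u,1]);o=-d["R"].T@d["t"];return o+r*(z-o[2])/r[2]
    return ce[i],s[i],ray(ce[i]),ray
E
python3 - <<'E'
from h import *
r=orange("top",0.165);print(r[0],r[1],r[2])
print("R",bot.read_ee_rot().round(2).tolist())
for y in np.radians([-90,-45,0,45,90,135,180]):
    q=bot.ik([.485,-.012,.30],Rd(y));print(round(np.degrees(y)),None if q is None else np.round(q,2))
p=bot.read_eef_pos();bot.line_to([p[0],p[1],.33],.25)
best=min((y for y in np.radians([-90,0,90,180])),key=lambda y:abs(bot.ik([.485,-.012,.31],Rd(y))[5]) if bot.ik([.485,-.012,.31],Rd(y)) is not None else 9)
print("best",best);bot.move_pose([.485,-.012,.31],Rd(best))
r=orange("wrist",0.165,"w1");print(r[0],r[1],r[2]);print(bot.read_joint_pos().round(2),bot.read_time())
E
```

```text
Traceback (most recent call last):
  File "h.py", line 9, in orange
    n,l,s,ce=cv2.connectedComponentsWithStats(m); i=1+s[1:,4].argmax()
                                                      ~~~~~~~~~~~~~~^^
ValueError: attempt to get argmax of an empty sequence
```

```bash
sed -i 's/(5,190,110),(18,255,255)/(3,170,120),(16,255,255)/' h.py
python3 - <<'E'
from h import *
p=cv2.imread("pics/top0.png");h=cv2.cvtColor(p,cv2.COLOR_BGR2HSV);print(h[205:216:3,318:334:4].reshape(-1,3).tolist())
print("R",bot.read_ee_rot().round(2).tolist())
P=bot.read_eef_pos();bot.line_to([P[0],P[1],.33],.25)
Y=np.radians([-90,-45,0,45,90,135,180]);Q=[bot.ik([.485,-.012,.31],Rd(y)) for y in Y]
for y,q in zip(Y,Q):print(round(np.degrees(y)),None if q is None else np.round(q,2))
best=min((k for k in range(7) if Q[k] is not None),key=lambda k:abs(Q[k][5]))
print("best",Y[best]);bot.move_pose([.485,-.012,.31],Rd(Y[best]))
d=eyes.capture("wrist");cv2.imwrite("pics/w1.png",d["pixels"][:,:,::-1])
print(bot.read_joint_pos().round(2),bot.read_time())
for c in("top","wrist"):
  try:r=orange(c,0.165);print(c,r[0],r[1],r[2])
  except Exception as e:print(c,e)
E
```

```text
[[12, 165, 147], [12, 164, 146], [10, 62, 147], [12, 167, 147], [12, 168, 146], [12, 165, 147], [11, 89, 134], [12, 168, 146], [12, 164, 149], [12, 165, 148], [12, 163, 147], [12, 165, 148], [12, 166, 146], [12, 165, 147], [12, 168, 146], [12, 165, 147]]
R [[-0.93, 0.37, 0.0], [0.37, 0.93, 0.0], [-0.0, 0.0, -1.0]]
-90 [-0.09  0.15  1.83 -0.    1.17  1.48]
-45 [-0.09  0.15  1.83 -0.    1.17  0.7 ]
0 [-0.09  0.15  1.83 -0.    1.17 -0.09]
45 [-0.09  0.15  1.83 -0.    1.17 -0.87]
90 [-0.09  0.15  1.83 -0.    1.17 -1.66]
135 [-0.09  0.15  1.83 -0.    1.17 -2.44]
180 None
best 0.0
[-0.09  0.15  1.83  0.    1.17 -0.09] 3.7917
top attempt to get argmax of an empty sequence
wrist [320.30211616 177.15083296] [ 293  145   56   62 2221] [ 0.48961903 -0.00638863  0.165     ]
```

View pics/w1.png

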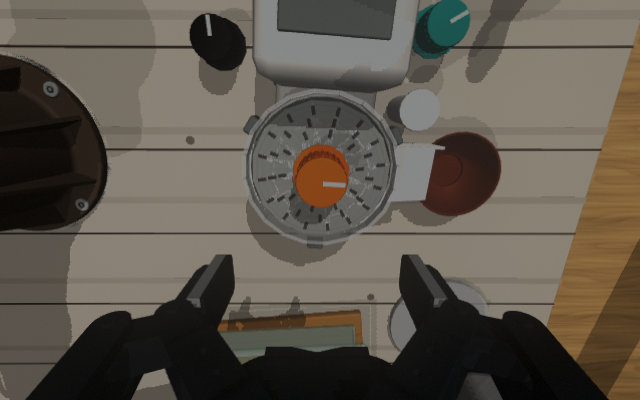

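The cap's top face is centred near (321,182), with the line pointing right (+x). The chamber rim spans roughly columns 245–397 and rows 90–243.

Run:
```python
from h import *
d=eyes.capture("wrist");K=np.array([[d["fx"],0,d["cx"]],[0,d["fy"],d["cy"]],[0,0,1]])
def ray(px,z):
    u=cv2.undistortPoints(np.array([[px]],float),K,np.array(d["dist"]))[0,0]
    r=d["R"].T@np.array([*u,1]);o=-d["R"].T@d["t"];return (o+r*(z-o[2])/r[2]).round(4)
print("cam",(-d["R"].T@d["t"]).round(3))
p=d["pixels"];h=cv2.cvtColor(p,cv2.COLOR_RGB2HSV)
print("V profile",h[140:214:3,312,2].tolist())
v=h[:,:,2]; m=((h[:,:,0]<17)&(h[:,:,1]>150)); col=np.where(m[185,270:370])[0]+270;rows=np.where(m[140:215,312])[0]+140;print(col.min(),col.max(),rows.min(),rows.max())
for q in((293.5,182),(348.5,182),(321,182)):print("top",q,ray(q,.178))
for q in((245,166),(397,166),(321,90),(321,243)):print("rim",q,ray(q,.13))
for n in("cap_center","disc_center"):print(n,[np.round(r["position"],3).tolist() for r in nets.look_for(n,"wrist")])
big=cv2.resize(p[80:250,235:405],None,fx=3.5,fy=3.5,interpolation=cv2.INTER_CUBIC);cv2.imwrite("pics/w1c.png",big[:,:,::-1])
```

```text
cam [0.485 0.069 0.474]
V profile [101, 99, 119, 135, 120, 87, 98, 136, 136, 136, 135, 137, 136, 135, 135, 136, 136, 135, 134, 136, 135, 136, 50, 42, 63]
296 346 146 205
top (293.5, 182) [ 0.4611 -0.0086  0.178 ]
top (348.5, 182) [ 0.5193 -0.0085  0.178 ]
top (321, 182) [ 0.4902 -0.0086  0.178 ]
rim (245, 166) [ 0.399  -0.0013  0.13  ]
rim (397, 166) [ 0.5827 -0.001   0.13  ]
rim (321, 90) [0.4903 0.0847 0.13  ]
rim (321, 243) [ 0.4915 -0.1042  0.13  ]
cap_center [[0.642, 0.166, 0.053], [0.354, 0.152, 0.054], [0.492, -0.001, 0.183]]
disc_center [[0.491, 0.005, 0.122], [0.603, 0.066, 0.099]]
```

View pics/w1c.png

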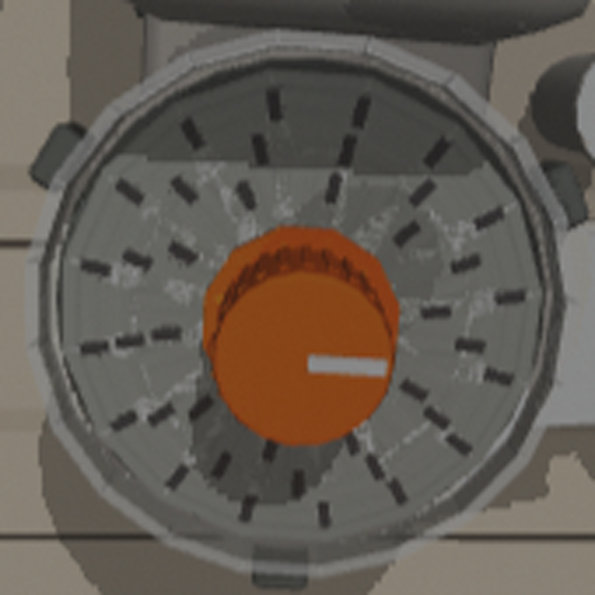

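Both estimates agree on the axis: (0.4905, -0.009). Next I descend, grip and feel.

Run:
```python
from h import *
P=np.array([.4905,-.009,.137])
bot.line_to([P[0],P[1],.25],.15);bot.line_to(P,.1)
f0=bot.read_force().round(1);t0=bot.read_wrist_torque()
bot.grip(.04,40)
print("w",bot.read_width(),bot.read_grip_force(),f0,bot.read_force().round(1),t0.round(2),bot.read_wrist_torque().round(2),bot.read_eef_pos().round(4))
for a in(4,8,12,16,8,0,-4,-8,-12,-16):
    bot.move_pose(P,Rd(np.radians(a)))
    print(a,bot.read_wrist_torque().round(2),bot.read_force().round(1),round(bot.read_joint_efforts()[5],2),round(bot.read_time(),2))
```

```text
w 0.05455395430279945 40.41411280632019 [ 0.6 -0.1 -0.9] [-3.4  0.3  8.5] [-0.02  0.02  0.05] [-0.01  0.34 -0.07] [ 0.4906 -0.009   0.1375]
4 [ 0.01  0.52 -0.78] [-3.5 -0.7  8.8] -1.41 6.51
8 [-0.84  0.59 -0.73] [-4.7 -5.   7.6] -1.29 6.76
12 [ 0.09  0.45 -0.53] [-4.1  1.   5.7] -1.14 7.01
16 [ 0.96  0.82 -0.48] [-4.5  6.2  8.4] -1.12 7.26
8 [ 0.08  0.24 -0.13] [-1.8 -0.   5.9] 0.96 7.53
0 [-0.04  0.13 -0.07] [ 0.4 -0.4  6.2] 0.98 7.79
-4 [-0.02  0.04 -0.09] [-0.1  0.3  7.4] 0.53 8.04
-8 [-0.06  0.02 -0.1 ] [-0.5 -0.5  7.3] 0.53 8.29
-12 [-0.07 -0.03 -0.08] [0.5 0.3 6.9] 0.53 8.54
-16 [-0.06 -0.01 -0.14] [-0.8 -0.3  6. ] 0.53 8.79
```

Turning counter-clockwise hits a stop (0.8 N m, then slips). Clockwise turns easily, so the thread is left-handed. The cap trails the tool by about 12° because of the slip, so tool -60° puts it at about -73°.

Run:
```python
from h import *
P=np.array([.4905,-.009,.137])
for a in(-30,-45,-60):
    bot.move_pose(P,Rd(np.radians(a)))
    print(a,bot.read_wrist_torque().round(2),bot.read_force().round(1),round(bot.read_joint_efforts()[5],2),round(bot.read_time(),2))
bot.wait(.3)
d=eyes.capture("wrist");cv2.imwrite("pics/w2.png",d["pixels"][:,:,::-1])
```

```text
-30 [-0.02  0.03 -0.13] [ 0.2 -0.3  7.4] 0.76 9.14
-45 [-0.11  0.08 -0.06] [ 0.1 -0.7  6.8] 0.7 9.51
-60 [-0.04  0.04 -0.08] [ 0.  -0.6  6.9] 0.7 9.88
```

View pics/w2.png

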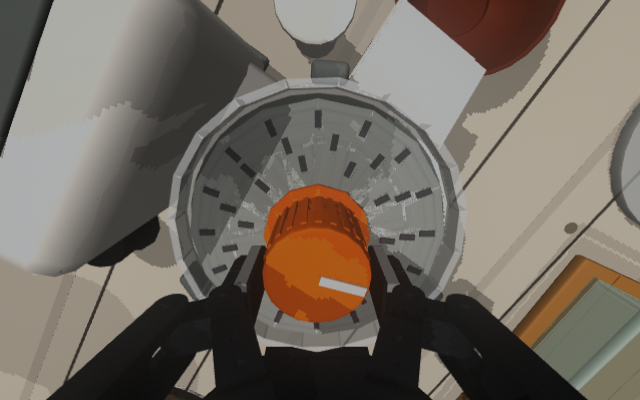

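The cap's white line, from (320,282) to (366,293), lies about 14° clockwise of the closing axis. The cap is therefore at about -74°, so it is loose. Next I lift it.

Run:
```python
from h import *
for z in(.142,.150,.165,.245):
    bot.line_to([.4905,-.009,z],.06)
    print(z,bot.read_force().round(1),bot.read_wrist_torque().round(2),bot.read_width(),bot.read_grip_force())
bot.wait(.5);print(bot.read_eef_pos().round(4),bot.read_time())
d=eyes.capture("side");cv2.imwrite("pics/s2.png",cv2.resize(d["pixels"][100:300,200:440],None,fx=2.5,fy=2.5)[:,:,::-1])
```

```text
0.142 [ 0.3 -0.7 -0.9] [-0.06 -0.02  0.04] 0.05417823582981268 42.228103280067444
0.15 [ 0.4 -0.2 -0.9] [0.01 0.02 0.01] 0.05451805197145433 42.31742084026337
0.165 [-0.3  0.2 -1. ] [-0.01  0.01  0.05] 0.05443403663158984 42.318044900894165
0.245 [-0.4 -0.9 -1.9] [0.02 0.01 0.01] 0.05425947907568616 42.317113280296326
[ 0.4905 -0.009   0.245 ] 13.1417
```

View pics/s2.png

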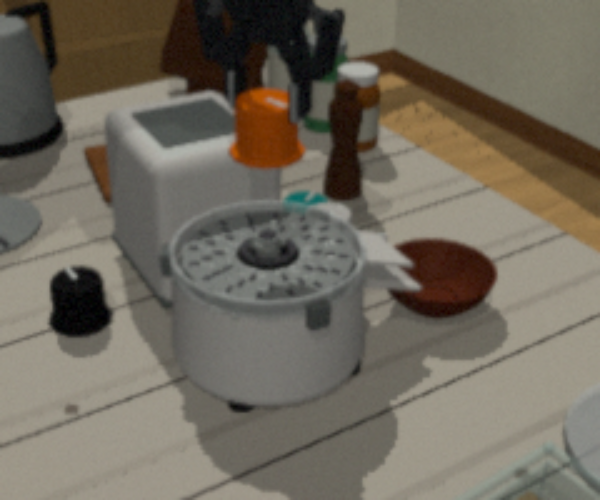

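The cap hangs upright in the fingers, at (268,125) in the crop. The spindle is bare at (268,248), the disc lies flat in the machine, and the things in view stand where they did.

```bash
python3 -c "
from plant import bot
print(bot.close_job())"
```

```text
the job is handed in; nothing more can be done
None
```

The cap turned out to have a left-hand thread: I turned it about 74° clockwise, lifted it off and handed the job in with it held upright about 11 cm above its seat, the disc still flat in the machine; no verdict came back.

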